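# Ring up a detector block and hold it in the corner of its jig

## Robot

A 6-joint arm with a two-finger parallel gripper is mounted at the origin on the work surface. World frame = base frame: x ahead of the robot, y to its left, z up, the work surface at z = 0. Lengths are in m, angles in rad, forces in N, time in s.
With the tool pointing down it reaches from about 0.2 to 0.875 m from the base axis. Payload 3.4 kg.
Tool frame: the origin (TCP) lies between the finger pads; the fingertips stand 25 mm ahead of it and the grasp point (between the pads) lies 6 mm ahead of it (r.nose_length is the z of the fingertips in the tool frame, in m); z points along the fingers, x is the direction in which the jaws open and shut, and the axes are right-handed (so a half turn about z gives the same grasp; the last joint's range is limited). The gripper opens to 94 mm and grips with 3 to 60 N. Pads are 16 mm wide; open, the fingers measure 119 mm over their backs; the gripper's body (75 mm by 177 mm) begins 78 mm behind the grasp point.
Start: joints at [-1.324, 0.276, 1.505, -0, 1.361, -0.121], TCP at [0.207, -0.537, 0.23] pointing down, gripper open.
Joint ranges: [-2.89, 2.89], [-0.75, 2.08], [0.22, 2.7], [-1.18, 4.32], [0.11, 2.71], [-2.7, 2.7]. Speed limits (rad/s): [2.57, 2.57, 3.14, 3.14, 3.14, 3.14].

## Interface

Orientations are given as a unit quaternion [w, x, y, z].
In Python, from plant import r, gripper_to, inverse_kinematics, vision, models, telemetry gives the robot as it stands. Calls block until the motion is done:
- r.move_to(position, orientation): joint-space move of the TCP to a pose.
- r.move_l(position, rot=None, vel=0.15, guard=None): straight line of the TCP; rot=None keeps the orientation; vel is the mean speed in m/s. With guard (N) it stops when the force on the tool has changed by that much, and returns True; else False.
- r.movej(angles): joint-space move.
- gripper_to(opening, f_grip=None): finger opening in m; f_grip is the grip in N (None keeps the last); returns when the fingers have stopped.
- r.hold(seconds).
- inverse_kinematics(position, orientation): joint angles nearest the present ones, or None.
- vision.snapshot(name): name is "scene" or "side" or "wrist"; returns the picture (400x640x3 uint8, red, green, blue); there is no depth.
- vision.get_calibration(name): a dict with "fx", "fy", "cx", "cy" (pixels), "position" and "orientation" of the camera in the world. Camera axes: x right, y down, z forward; pixel columns grow to the right and rows downward; lengths in m; the calibration is good to about 2 mm. A picture is of the moment at which its call begins: read the wrist's pose just before it. get_calibration takes no time and is no camera call; for the wrist camera it gives the pose at the moment of the call.
A pose or a line that the arm cannot do raises r.PlanningError and nothing moves.
- r.sign_off(): hands the job in, once; it reports no verdict.
Trained networks look in the newest picture that a camera, given by its name, has taken for a name from the list of things; names that differ only in an ending like _2 or _b are one class to them, and where a whole thing is asked for, a point or a joint stands for the part that bears it (a point fixed in the world has none). Each returns a list of dicts, best first, with "score" (0 to 1); they miss things now and then, are a little off and sometimes report something else, mostly with a low value. They report only what shows in the picture. A call takes as long as a camera call. They do not tell look-alikes from the thing itself.
- models.boxes_of(thing, camera): "at" ([x, y, z] in m, in world coordinates, good to about 4 mm: the middle of the surface that is visible of it).
- models.regions_of(thing, camera): "pixels" (400x640 bool, what is visible of it).
- models.mark_of(thing, camera): "at" ([x, y, z] in m, in world coordinates, good to about 4 mm: a listed point, or the origin of a listed thing).
Readings, each from a call of its own:
- telemetry.current_t(): time.
- telemetry.current_joints(): joint angles.
- telemetry.current_dq(): joint speeds.
- telemetry.current_joint_efforts(): joint torques, N m.
- telemetry.current_ee_pos(): TCP position.
- telemetry.current_tool_rot(): TCP orientation.
- telemetry.current_wrist_force(): force on the tool from outside, world axes, zero at the start.
- telemetry.current_torque(): the same for the moment, N m.
- telemetry.current_opening(): finger opening in m.
Only numpy, scipy, OpenCV 4.12 (cv2) and the standard library are available. Lean on these libraries where they do the work, as an engineer would, in place of code of your own. Each camera call takes 0.05 s, during which the arm holds its last target. There are 200 camera calls.

## Task

Slide the wide brass ring down the detector block's post until it is fully home on the block, then the narrow brass ring fully home on top of it, letting go of each. Then bring the block into the corner of the jig, flat on the plate and square against both steel stops, and finish while still holding it there, pressing firmly on both stops at once. Leave the flask, the jar and the mouse alone.

Things in the scene. Friction and masses are not known exactly. Their poses are not given: they have to be found in the camera images.
- jig_corner (a point): inner corner of the jig, on its plate's upper face, where the inner faces of the two stops meet. x points (level) at the far stop's inner face, y at the side stop's, each square to it, from the plate's open area; z up. The seated block's vertical axis is at x = -40, y = -40 mm here, its sides parallel to x and y
- jig: smooth steel jig plate fixed to the bench, on which the block slides easily (friction about 0.2), 240 (x) x 220 (y) x 8 mm thick; origin at the centre of its underside; axes as jig_corner. The stops stand along its +x and +y edges; the corner is at x = 100, y = 90 mm
- stop_far: fixed dark steel bar, 18 (x) x 150 (y) x 14 mm high above the plate, origin at the centre of its underside; its inner face, 9 mm toward -x, is the stop at x = 0 of jig_corner. Axes as jig_corner
- stop_side: fixed dark steel bar, 150 (x) x 18 (y) x 14 mm high above the plate, origin at the centre of its underside; its inner face, 9 mm toward -y, is the stop at y = 0 of jig_corner. Axes as jig_corner
- detector_body (a point): loose aluminium block, 0.3-0.65 kg, standing on the jig plate: flange 80 x 80 x 16 mm high (meets the stops); on it a body 48 x 48 x 30 mm high, sides parallel (grip here, from above); on it an upright post (see detector_post_tip). Point: centre of the 48 mm body, 31 mm above the underside, 15 below the body's top. x, y square to its sides, z up. Any side may face either stop
- detector_post_tip (a point): upper end of the block's round post, 74 mm above the block's underside. Post: diameter 14 mm, 28 mm long, tapered over its last 4 mm, centred on the block's vertical axis. Axes as detector_body
- detector: the same block, origin at the centre of its underside; axes as detector_body
- wide_ring_center (a point): centre (half-way up) of the loose wide brass ring, outer diameter 38, hole 17, height 12 mm, lying flat on the bench; z along the hole. Home on the post its centre is 21 mm above detector_body's point. Left or right of the jig
- narrow_ring_center (a point): centre (half-way up) of the loose narrow brass ring, outer diameter 26, hole 17, height 10 mm, lying flat on the bench; z along the hole. Home on top of the wide ring its centre is 32 mm above detector_body's point. On the other side of the jig from the wide ring
- wide_ring: the same wide ring, origin at the centre of its underside
- narrow_ring: the same narrow ring, origin at the centre of its underside
- flask_mid (a point): bystander: steel drinking flask standing on the bench, diameter 68, height 190 mm; point half-way up
- jar_mid (a point): bystander: small amber jar standing on the bench, diameter 56, height 65 mm; point half-way up
- mouse: bystander: grey computer mouse, 100 x 60 x 32 mm, origin at the centre of its underside, x along its length
There are look-alikes about, which are no part of the job. What is shaped like the detector but pink or purple is not meant.

How it is judged:
On the way, in this order (a step that is already met when the one before it is completed fails the run):
1. the wide ring is fully home on the block and let go (horizontal distance between wide_ring_center and detector_body below 0.005 m and z of wide_ring_center in the frame of detector_body between 0.018 and 0.024 m and contact force between the fingers and wide_ring below 0.3 N), for 0.2 s.
2. the narrow ring is fully home on the wide ring and let go (horizontal distance between each of narrow_ring_center, wide_ring_center and detector_body below 0.005 m and z of narrow_ring_center in the frame of detector_body between 0.029 and 0.035 m and z of wide_ring_center in the frame of detector_body between 0.018 and 0.024 m and contact force between the fingers and narrow_ring below 0.3 N), for 0.2 s.
At the end, for the whole second after the job is handed in: Rings home on the post, wide below narrow (3 mm in height, 5 mm sideways); block flat on the plate (2.5 mm, 0.04 rad), sides parallel to the stops (0.04 rad), within 3 mm of its seated place, over 2 N on each stop, at rest, the fingers still on it (horizontal distance between each of wide_ring_center, narrow_ring_center and detector_body below 0.005 m and z of wide_ring_center in the frame of detector_body between 0.018 and 0.024 m and z of narrow_ring_center in the frame of detector_body between 0.029 and 0.035 m and z of detector_body in the frame of jig_corner below 0.0335 m and x of detector_body in the frame of jig_corner above -0.043 m and y of detector_body in the frame of jig_corner above -0.043 m and angle between detector_body's own z axis and vertical below 0.04 rad and contact force between detector and stop_far above 2 N and contact force between detector and stop_side above 2 N and contact force between the fingers and detector above 1 N and linear speed of detector below 0.01 m/s and (angle between the x axis of detector_body and the x axis of jig_corner, either way round below 0.04 rad or angle between the x axis of detector_body and the y axis of jig_corner, either way round below 0.04 rad)); the arm keeps its last pose, push and grip.
It fails at once if the flask is moved by more than 20 mm (distance of flask_mid from where it was at the start of the episode above 0.02 m).
It fails at once if the jar is moved by more than 20 mm (distance of jar_mid from where it was at the start of the episode above 0.02 m).
It fails at once if the mouse is moved by more than 20 mm (distance of mouse from where it was at the start of the episode above 0.02 m).
It also fails if it takes over 72 s, if anything falls off the work surface, if the arm or the gripper's body presses on something with over 40 N, if the wrist force passes 120 N, or if a joint passes its speed limit or range.

## Working session

There is one attempt and no reset: what is moved stays moved. The work goes in short steps, each a Python script; the robot and the scene stay as the last script left them, time stands still between calls to the robot, and variables do not carry over. Pictures are saved under pics/ and viewed, about 8 in all and at most 12, crops included, and the job is handed in when it is done.

```bash
ls; mkdir -p pics
cat > look.py <<'E'
import numpy as np, cv2
from plant import r, gripper_to, inverse_kinematics, vision, models, telemetry
E
python3 - <<'E'
from look import *
a=vision.snapshot("scene"); b=vision.snapshot("side")
cv2.imwrite("pics/scene.png",a[:,:,::-1]); cv2.imwrite("pics/side.png",b[:,:,::-1])
for c in("scene","side","wrist"): print(c,vision.get_calibration(c))
for t in["jig_corner","detector_body","detector_post_tip","wide_ring_center","narrow_ring_center","flask_mid","jar_mid","mouse"]:
  for c in("scene","side"):
    print(t,c,[(np.round(d["at"],3).tolist(),round(d["score"],2)) for d in models.mark_of(t,c)][:4])
print(telemetry.current_t())
E
```

```text
pics
scene {'fx': 385.68395293236756, 'fy': 385.68395293236756, 'cx': 321.97926628780385, 'cy': 195.02526996577575, 'position': array([ 1.06835795, -0.23911978,  0.993728  ]), 'orientation': array([-0.25682258,  0.81608175,  0.49187617, -0.16158766])}
side {'fx': 390.65665026602585, 'fy': 390.65665026602585, 'cx': 319.52191528020427, 'cy': 201.65474778933054, 'position': array([0.09210071, 0.63211724, 0.71134693]), 'orientation': array([ 0.13730203, -0.29150275,  0.85875805, -0.39838287])}
wrist {'fx': 336.51124113514123, 'fy': 336.51124113514123, 'cx': 313.45955060934836, 'cy': 200.5407447218574, 'position': array([ 0.27897876, -0.50795704,  0.38477495]), 'orientation': array([ 0.1125304 ,  0.81718795, -0.55992059, -0.07765111])}
jig_corner scene [([0.648, 0.083, 0.009], 0.93), ([0.702, -0.337, -0.001], 0.32)]
jig_corner side [([0.646, 0.084, 0.011], 0.84)]
detector_body scene [([0.325, -0.224, 0.029], 0.87), ([0.496, -0.014, 0.035], 0.84), ([0.59, -0.21, 0.029], 0.71)]
detector_body side [([0.321, -0.222, 0.036], 0.97), ([0.59, -0.209, 0.029], 0.88), ([0.496, -0.016, 0.042], 0.87)]
detector_post_tip scene [([0.593, -0.214, 0.075], 0.9), ([0.494, -0.011, 0.079], 0.87), ([0.324, -0.226, 0.072], 0.85)]
detector_post_tip side [([0.321, -0.224, 0.075], 0.96), ([0.499, -0.012, 0.082], 0.91), ([0.591, -0.214, 0.074], 0.79), ([0.496, -0.018, 0.045], 0.18)]
wide_ring_center scene [([0.517, 0.31, 0.006], 0.63)]
wide_ring_center side [([0.517, 0.31, 0.005], 0.46)]
narrow_ring_center scene [([0.42, -0.301, 0.004], 0.59), ([0.498, -0.013, 0.037], 0.51)]
narrow_ring_center side [([0.423, -0.302, 0.007], 0.44)]
flask_mid scene [([0.667, 0.437, 0.094], 0.97)]
flask_mid side [([0.673, 0.441, 0.096], 0.74)]
jar_mid scene [([0.337, 0.405, 0.033], 0.77)]
jar_mid side [([0.336, 0.404, 0.033], 0.6)]
mouse scene [([0.702, -0.338, -0.0], 0.6), ([0.496, -0.015, 0.036], 0.24)]
mouse side [([0.703, -0.337, -0.001], 0.6)]
0.9
```

View pics/scene.png

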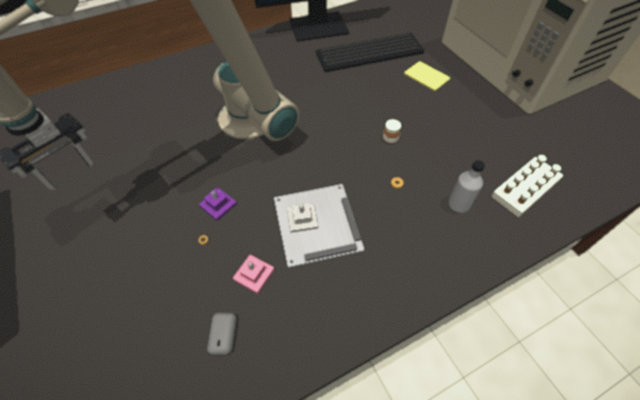

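View pics/side.png

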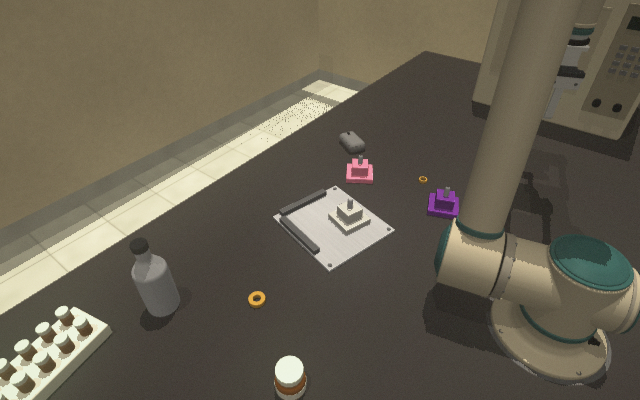

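Scene picture: candidates for the block are the silver one on the jig (303,216), purple (218,203) and pink (253,272); I choose silver. The wide ring is at (397,182) and the narrow one at (203,239). The jig corner is near (360,240). Next, close views with the wrist camera.

```bash
cat >> look.py <<'E'
from scipy.spatial.transform import Rotation as R
def rot(q): return R.from_quat([q[1],q[2],q[3],q[0]]).as_matrix()
def down(yaw):  # tool z down, tool x at world yaw
    q=(R.from_euler('z',yaw)*R.from_euler('x',np.pi)).as_quat(); return [q[3],q[0],q[1],q[2]]
def proj(cal,P):
    p=(np.atleast_2d(P)-cal['position'])@rot(cal['orientation']); return np.c_[cal['fx']*p[:,0]/p[:,2]+cal['cx'],cal['fy']*p[:,1]/p[:,2]+cal['cy']]
def unproj(cal,uv,z):
    uv=np.atleast_2d(uv); d=np.c_[(uv[:,0]-cal['cx'])/cal['fx'],(uv[:,1]-cal['cy'])/cal['fy'],np.ones(len(uv))]@rot(cal['orientation']).T
    return cal['position']+d*((z-cal['position'][2])/d[:,2])[:,None]
def shot(name,fn=None):
    cal=vision.get_calibration(name); im=vision.snapshot(name)
    if fn: cv2.imwrite("pics/"+fn,im[:,:,::-1])
    return cal,im
def marks(ts,c):
    for t in ts: print(t,[(np.round(d["at"],4).tolist(),round(d["score"],2)) for d in models.mark_of(t,c)][:3])
E
python3 - <<'E'
from look import *
p=telemetry.current_ee_pos();M=rot(telemetry.current_tool_rot());c=vision.get_calibration("wrist")
off=M.T@(c['position']-p);ax=M.T@rot(c['orientation'])
print("off",off,"ax",ax)
def view(pt,yaw,h,fn,ts):
    Q=down(yaw);T=rot(Q); o=T@off; d=T@ax[:,2]
    cam=np.array(pt)-d*(h/abs(d[2])); r.move_to((cam-o).tolist(),Q); r.hold(.2)
    cal,im=shot("wrist",fn); np.savez("pics/"+fn[:-4],**cal); marks(ts,"wrist"); print(telemetry.current_ee_pos(),telemetry.current_t())
view([.42,-.302,.006],0,.3,"w_n.png",["narrow_ring_center"])
view([.55,0,.03],0,.36,"w_b.png",["detector_body","detector_post_tip","detector","jig_corner","jig","stop_far","stop_side"])
view([.517,.31,.006],0,.3,"w_w.png",["wide_ring_center"])
E
python3 -c "
import cv2;cv2.imwrite('pics/rings.png',cv2.hconcat([cv2.imread('pics/w_n.png')[50:350,170:470],cv2.imread('pics/w_w.png')[50:350,170:470]]))"
```

```text
off [-0.00048302 -0.07767054 -0.15504599] ax [[ 9.99998679e-01  1.23064369e-03  1.06163704e-03]
 [-1.47233185e-03  9.62564261e-01  2.71049583e-01]
 [-6.88328410e-04 -2.71050788e-01  9.62564801e-01]]
narrow_ring_center [([0.4199, -0.3041, 0.006], 0.62)]
[ 0.41991046 -0.29600526  0.1510707 ] 2.4583
detector_body [([0.5888, -0.2102, 0.0309], 0.81), ([0.4962, -0.0201, 0.0354], 0.75), ([0.6463, 0.0779, 0.0101], 0.64)]
detector_post_tip [([0.4946, -0.0161, 0.0788], 0.75)]
detector [([0.494, -0.0134, 0.0052], 0.82)]
jig_corner [([0.6467, 0.0789, 0.0088], 0.72)]
jig [([0.528, 0.0166, -0.0031], 0.57), ([0.5686, 0.1093, 0.0082], 0.56)]
stop_far [([0.6311, 0.0005, 0.0123], 0.84)]
stop_side [([0.5674, 0.1085, 0.0099], 0.76), ([0.6332, -0.0004, 0.0112], 0.29)]
[0.55009044 0.02359978 0.23494575] 4.3917
wide_ring_center [([0.5136, 0.3112, 0.0071], 0.7)]
[0.51774546 0.315926   0.15131789] 5.8667
```

View pics/w_b.png

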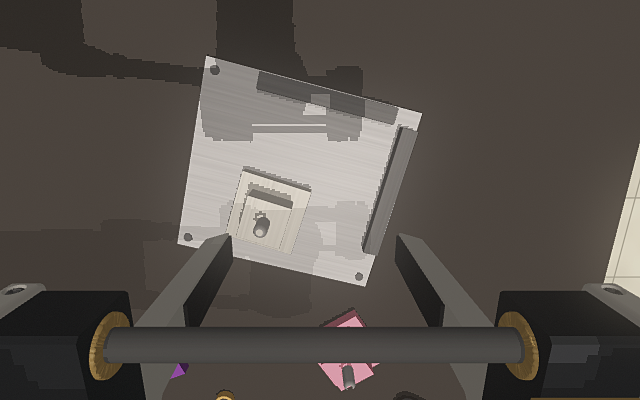

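View pics/rings.png

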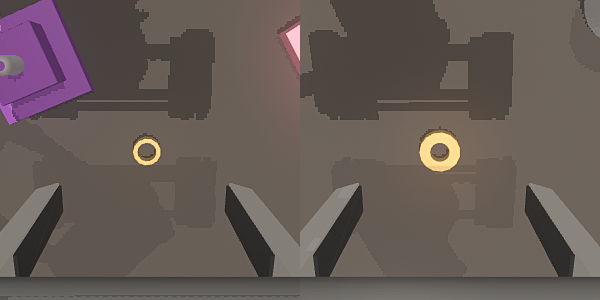

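Close view w_b: the silver block is at (262,225) on the jig, with the far stop at (390,190) to the right and the side stop at (330,95) at the top. The jig is yawed about -15°. In the crop pair the narrow ring is on the left (147,151) and the wide ring on the right (440,151). Both match the description, and the choice of the silver block is confirmed. Next: precise centres and yaws.

Run:
```python
from look import *
for f,z in(("w_n",.010),("w_w",.012)):
    cal=dict(np.load(f"pics/{f}.npz")); im=cv2.imread(f"pics/{f}.png"); h=cv2.cvtColor(im,cv2.COLOR_BGR2HSV)
    m=cv2.inRange(h,(12,80,120),(35,255,255)); m[:150]=0;m[260:]=0
    cs,_=cv2.findContours(m,cv2.RETR_EXTERNAL,cv2.CHAIN_APPROX_NONE); c=max(cs,key=cv2.contourArea)
    e=cv2.fitEllipse(c); print(f,e,unproj(cal,e[0],z)[0].round(4), "diam m",np.ptp(unproj(cal,c[:,0,:].astype(float),z),axis=0).round(4))
cal=dict(np.load("pics/w_b.npz"))
P=unproj(cal,[[207,56],[422,113],[366,286],[178,243]],.008)[:,:2]; print(P.round(4))
for i in range(4): d=P[(i+1)%4]-P[i]; print(np.linalg.norm(d).round(4),np.degrees(np.arctan2(d[1],d[0])).round(1))
im=cv2.imread("pics/w_b.png")[155:270,210:330]; cv2.imwrite("pics/blk.png",cv2.resize(im,None,fx=5,fy=5,interpolation=cv2.INTER_CUBIC))
```

```text
w_n ((316.4628601074219, 200.6708984375), (27.157987594604492, 27.89920997619629), 8.825206756591797) [ 0.4215 -0.3012  0.01  ] diam m [0.0248 0.0276 0.    ]
w_w ((309.3869323730469, 200.54425048828125), (40.185569763183594, 40.83247756958008), 9.546334266662598) [0.5132 0.3115 0.012 ] diam m [0.0365 0.0388 0.    ]
[[ 0.4367  0.1516]
 [ 0.6678  0.0935]
 [ 0.6153 -0.1191]
 [ 0.383  -0.0602]]
0.2382 -14.1
0.219 -103.9
0.2396 165.8
0.2185 75.8
```

View pics/blk.png

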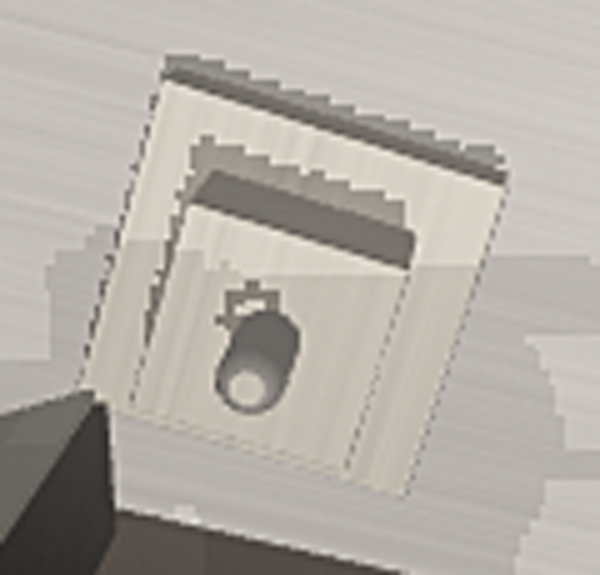

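Run:
```python
from look import *
cal=dict(np.load("pics/w_b.npz"))
for c,z in(([(165,78),(508,185),(408,493),(85,385)],.024),([(190,203),(408,268),(347,470),(133,402)],.054)):
    P=unproj(cal,np.array(c)/5.+[209.6,154.6],z)[:,:2]; print(P.mean(0).round(4))
    for i in range(4): d=P[(i+1)%4]-P[i]; print(np.linalg.norm(d).round(4),np.degrees(np.arctan2(d[1],d[0])).round(1))
print("tip",unproj(cal,np.array([247,383])/5.+[209.6,154.6],.082))
Q=down(np.radians(-15))
x,y=.5132,.3115
gripper_to(.065,20)
r.move_to([x,y,.10],Q); r.hold(.1); shot("wrist","w_w2.png"); marks(["wide_ring_center"],"wrist")
print(r.move_l([x,y,.028],vel=.1,guard=8)); gripper_to(.0,20); print("open",telemetry.current_opening())
r.move_l([x,y,.16]); print(telemetry.current_opening(),telemetry.current_ee_pos(),telemetry.current_t())
cal,im=shot("wrist","g_w.png"); np.savez("pics/g_w",**cal); marks(["wide_ring_center"],"wrist")
print(cal, telemetry.current_tool_rot())
```

```text
[ 0.4967 -0.016 ]
0.0793 -17.9
0.0787 -107.6
0.0792 159.9
0.0756 72.5
[ 0.4959 -0.017 ]
0.0469 -17.4
0.0477 -107.1
0.0479 160.8
0.0463 71.7
tip [[ 0.49549659 -0.01644023  0.082     ]]
wide_ring_center [([0.5153, 0.315, 0.008], 0.78)]
False
open 0.03657232746536246
0.03680618649830673 [0.51249889 0.31114232 0.15893707] 9.5167
wide_ring_center [([0.5162, 0.3146, 0.1356], 0.67)]
{'fx': 336.51124113514123, 'fy': 336.51124113514123, 'cx': 313.45955060934836, 'cy': 200.5407447218574, 'position': array([0.531785  , 0.38758624, 0.31386554]), 'orientation': array([ 0.13656409,  0.982089  , -0.12849286, -0.01846708])} [ 6.98067512e-04  9.91443337e-01 -1.30531218e-01 -1.10562821e-03]
```

View pics/g_w.png

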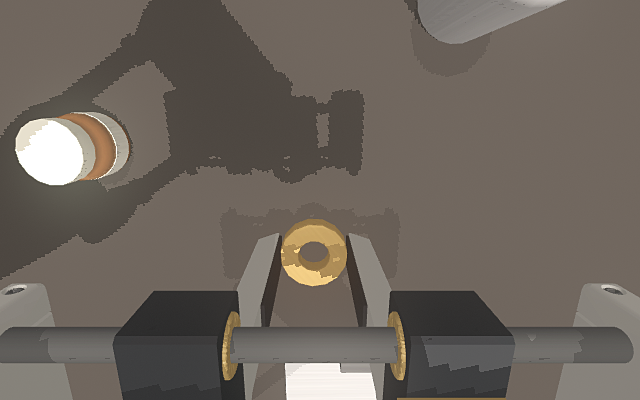

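```bash
python3 - <<'E'
from look import *
cal=dict(np.load("pics/g_w.npz")); im=cv2.imread("pics/g_w.png"); h=cv2.cvtColor(im,cv2.COLOR_BGR2HSV)
m=cv2.inRange(h,(12,80,120),(35,255,255)); m[:210]=0; m[292:]=0; m[:,:270]=0;m[:,355:]=0
cs,_=cv2.findContours(m,cv2.RETR_EXTERNAL,cv2.CHAIN_APPROX_NONE); c=max(cs,key=cv2.contourArea); print(cv2.boundingRect(c),cv2.fitEllipse(c))
T=rot(telemetry.current_tool_rot());p=telemetry.current_ee_pos()
for z in(.143,.137,.131):
    print(z,[(T.T@(unproj(cal,uv,z)[0]-p)).round(4) for uv in((314,251),(314,286),(314,219),(314,253))], unproj(cal,(314,251),z))
    print("proj of centre at tool xy=0", proj(cal,p+T@np.array([0,0,p[2]-z])))
E
python3 -c "
import cv2;cv2.imwrite('pics/gwc.png',cv2.resize(cv2.imread('pics/g_w.png')[200:300,240:390],None,fx=5,fy=5))"
```

```text
(281, 219, 66, 68) ((313.4330139160156, 252.0167236328125), (66.13843536376953, 67.02262878417969), 1.895381212234497)
0.143 [array([-0.0009, -0.0015,  0.0157]), array([-0.0008,  0.0201,  0.0157]), array([-0.0009, -0.0201,  0.0156]), array([-0.0009, -0.0003,  0.0157])] [[0.5119539  0.31277098 0.143     ]]
proj of centre at tool xy=0 [[315.60350475 253.44652933]]
0.137 [array([-0.0009,  0.0012,  0.0217]), array([-0.0008,  0.0236,  0.0217]), array([-0.0009, -0.018 ,  0.0216]), array([-0.0009,  0.0025,  0.0217])] [[0.51125753 0.31014382 0.137     ]]
proj of centre at tool xy=0 [[315.53011762 248.99403412]]
0.131 [array([-0.0008,  0.004 ,  0.0277]), array([-0.0008,  0.0271,  0.0277]), array([-0.0009, -0.016 ,  0.0277]), array([-0.0008,  0.0052,  0.0277])] [[0.51056115 0.30751666 0.131     ]]
proj of centre at tool xy=0 [[315.46102315 244.80197975]]
```

View pics/gwc.png

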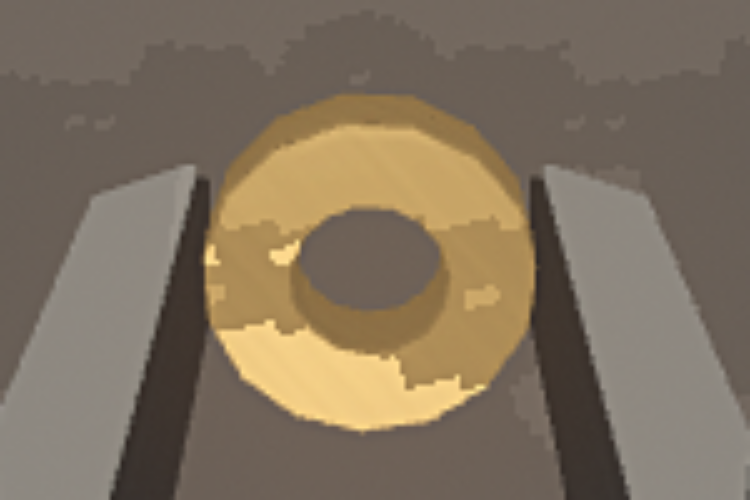

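Ring is held centred in the jaws, its top face centre at about (314,255). Now viewing the post tip from close by with the same camera, so the calibration bias cancels.

Run:
```python
from look import *
Q=down(np.radians(-17.5));T=rot(Q)
p=np.array([.496,-.0165,.135])-T@np.array([0,-.045,0])
r.move_l([.5125,.3111,.18]);r.move_to(p+[0,0,.04],Q); r.move_l(p); r.hold(.2)
p=telemetry.current_ee_pos();T=rot(telemetry.current_tool_rot())
cal,im=shot("wrist","tip.png"); np.savez("pics/tip",p=p,T=T,**cal); marks(["detector_post_tip"],"wrist")
e=proj(cal,np.array([[.496,-.0165,.082]]))[0]; print(e,p,telemetry.current_t(),telemetry.current_opening())
x,y=(e-[75,50]).astype(int); print(x,y)
cv2.imwrite("pics/tipc.png",cv2.resize(im[max(y,0):y+110,x:x+150,::-1],None,fx=5,fy=5))
```

```text
detector_post_tip [([0.4936, -0.0163, 0.0763], 0.78)]
[313.85351725 161.80963616] [ 0.4833651  -0.05942452  0.13599235] 12.0083 0.03690538543544879
238 111
```

View pics/tipc.png

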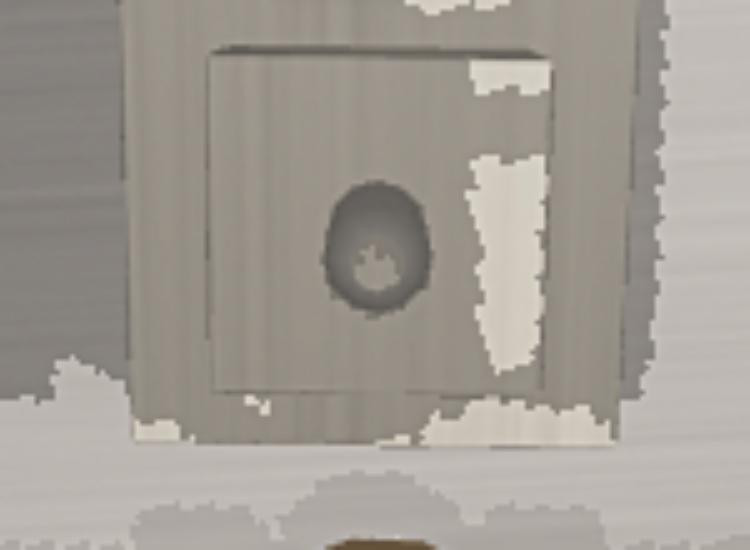

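The tip disc is at crop (377,268), so pixel (313.4,164.6), and the block is parallel to the tool at yaw -17.5°. Inserting the wide ring now.

```bash
cat > insert.py <<'E'
from look import *
def insert(tip_world, ring_tool, zhome, name):
    """tip_world: xy measured by wrist cam; ring_tool: ring centre in the tool frame, same cam."""
    p=telemetry.current_ee_pos();T=rot(telemetry.current_tool_rot())
    g=np.array(tip_world[:2])-(T@np.array([*ring_tool,0]))[:2]
    print("target",g)
    r.move_l([g[0],g[1],p[2]]); r.hold(.2)
    e=g-telemetry.current_ee_pos()[:2]; g2=g+e; print("err",e)
    hit=r.move_l([*g2,zhome+.001],vel=.06,guard=10)
    print(name,"hit",hit,telemetry.current_ee_pos(),telemetry.current_wrist_force(),telemetry.current_t())
    return hit,g2
E
python3 - <<'E'
from insert import *
d=np.load("pics/tip.npz"); cal={k:d[k] for k in d.files}
tip=unproj(cal,(313.4,164.6),.082)[0]; print(tip, d['T'].T@(tip-d['p']))
hit,g=insert(tip,(-.0009,.0013),.082,"wide")
if not hit:
    gripper_to(.06); r.move_l([*g,.16]); p=telemetry.current_ee_pos();T=rot(telemetry.current_tool_rot())
    q=p+T@np.array([0,.045,0]); r.move_l(q); r.hold(.1)
cal,im=shot("wrist","wide_on.png"); cv2.imwrite("pics/wide_onc.png",cv2.resize(im[80:260,200:430,::-1],None,fx=3,fy=3)); print(telemetry.current_t())
E
```

```text
[ 0.49520346 -0.01809419  0.082     ] [-0.00123576 -0.04297156  0.05399477]
target [ 0.4964526  -0.01712483]
err [0.00024564 0.00067126]
wide hit False [ 0.49703688 -0.01650064  0.08314686] [ 0.54723496  0.29342852 -0.32050843] 13.6917
15.525
```

View pics/wide_onc.png

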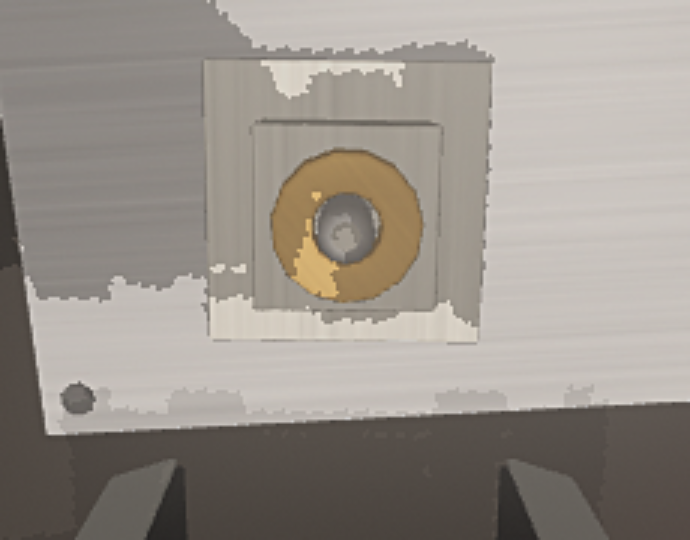

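Wide ring sits flat and concentric on the body, with the post at its centre (345,225). Now the narrow ring.

Run:
```python
from insert import *
Q=down(np.radians(-17.5)); x,y=.4221,-.3012
r.move_to([x,y,.12],Q); gripper_to(.045,20); r.hold(.1); e=np.array([x,y])-telemetry.current_ee_pos()[:2]
print("e",e,r.move_l([x,y,.028],vel=.1,guard=8)); gripper_to(0,20); print("open",telemetry.current_opening())
r.move_l([x,y,.16]); r.hold(.1); p=telemetry.current_ee_pos();T=rot(telemetry.current_tool_rot())
cal,im=shot("wrist","g_n.png")
h=cv2.cvtColor(im,cv2.COLOR_RGB2HSV); m=cv2.inRange(h,(12,80,100),(35,255,255)); m[:210]=0;m[292:]=0;m[:,:270]=0;m[:,355:]=0
ys,xs=np.where(m); print("bbox",xs.min(),xs.max(),ys.min(),ys.max())
uv=((xs.min()+xs.max())/2,0)
for row in(ys.min(),ys.max()): print([(T.T@(unproj(cal,(uv[0],row),z)[0]-p)).round(4)[:2] for z in (p[2]-.028,p[2]-.018)])
print(telemetry.current_opening(),p,telemetry.current_t())
```

```text
e [-0.000115   -0.00016672] False
open 0.024585028973718212
bbox 292 335 226 273
[array([-0.0012, -0.0116]), array([-0.0012, -0.0153])]
[array([-0.0011,  0.0184]), array([-0.0011,  0.0131])]
0.024980411280477524 [ 0.42151644 -0.30066997  0.15885775] 19.8
```

Run:
```python
from insert import *
p=telemetry.current_ee_pos()
r.move_l([.4966,-.0169,.16],vel=.25)
hit,g=insert((.4952,-.0181),(-.001,.0009),.094,"narrow")
if not hit:
    gripper_to(.05); r.move_l([*g,.16]); T=rot(telemetry.current_tool_rot())
    q=telemetry.current_ee_pos()+T@np.array([0,.045,0]); r.move_l(q); r.hold(.1)
cal,im=shot("wrist","n_on.png"); c1=cv2.resize(im[80:260,200:430,::-1],None,fx=3,fy=3)
print(telemetry.current_t()); marks(["narrow_ring_center","wide_ring_center","detector_post_tip"],"wrist")
c,s=shot("side"); e=proj(c,np.array([[.496,-.016,.05]]))[0].astype(int); c2=cv2.resize(s[e[1]-40:e[1]+40,e[0]-40:e[0]+40,::-1],(540,540))
cv2.imwrite("pics/n_onc.png",cv2.resize(cv2.hconcat([c1,c2]),None,fx=.65,fy=.65))
```

```text
target [ 0.49642468 -0.01754309]
err [1.0362955e-05 2.9475635e-04]
narrow hit False [ 0.49683737 -0.01729503  0.0953666 ] [-0.24923113  0.07698865 -0.52350147] 22.8083
24.5833
narrow_ring_center [([0.4983, -0.0181, 0.0709], 0.67), ([0.4947, -0.0185, 0.0824], 0.23)]
wide_ring_center [([0.4996, -0.0141, 0.0593], 0.72)]
detector_post_tip [([0.4958, -0.0167, 0.0819], 0.59)]
```

View pics/n_onc.png

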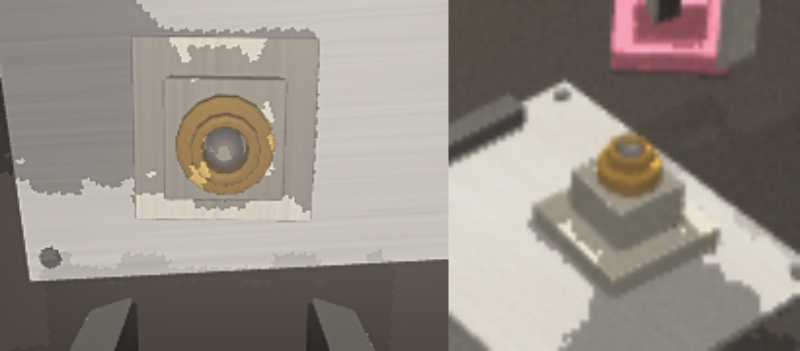

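Both rings are concentric and flat in both views (wrist: 225,148; side: 628,165). Now gripping the block and driving it to the corner.

Run:
```python
from look import *
F=lambda: np.array(telemetry.current_wrist_force())
Q0=down(np.radians(-17.5)); c=[.4966,-.0170]
gripper_to(.075); r.move_l([*c,.14]); print(r.move_l([*c,.054],vel=.1,guard=8)); gripper_to(0,50); r.hold(.2)
print("open",telemetry.current_opening(),F(),telemetry.current_ee_pos())
z=.054
a=np.radians(-14.1); jx=np.array([np.cos(a),np.sin(a)]); jy=np.array([-np.sin(a),np.cos(a)])
b=np.array([.645,.079])-.04*(jx+jy); s=b-.012*(jx+jy)
r.move_l([*s,z],rot=down(a),vel=.08); r.hold(.2); print("short",telemetry.current_ee_pos(),F())
f0=F()
p=s
for ax,n in((jx,"x"),(jy,"y")):
    t=p+.02*ax; h=r.move_l([*t,z],vel=.02,guard=6); p=np.array(telemetry.current_ee_pos())[:2]
    df=F()-f0; print(n,h,p,"F jig",df[:2]@jx,df[:2]@jy,df[2], "corner est", (p+.04*(jx+jy)))
print(telemetry.current_t(),telemetry.current_opening())
```

```text
False
open 0.04742994372576466 [-0.22930425  0.69766964  3.90544187] [ 0.49672731 -0.01698149  0.05424361]
short [0.58282416 0.04165802 0.05429109] [0.27983947 0.82096106 4.56795626]
x True [0.5930984  0.03880609] F jig -1.6903693919173755 -0.6265541566391509 -0.8904161974849645 corner est [0.64163788 0.06785637]
y True [0.59611846 0.05042474] F jig -0.7665820928560323 -1.2354810860962009 -1.3612702912328474 corner est [0.64465794 0.07947502]
30.5917 0.047715236179099854
```

Run:
```python
from look import *
F=lambda: np.array(telemetry.current_wrist_force())
z=.054;a=np.radians(-14.1); jx=np.array([np.cos(a),np.sin(a)]); jy=np.array([-np.sin(a),np.cos(a)])
f0=np.array([.28,.82,4.57]); t=np.array(telemetry.current_ee_pos())[:2]
for i in range(14):
    df=F()-f0; fx,fy=-df[:2]@jx,-df[:2]@jy; p=telemetry.current_ee_pos()
    print(i,"press",fx.round(1),fy.round(1),df[2].round(1),np.round(p,4),"Mz",np.round(telemetry.current_torque(),2))
    if fx>14 and fy>14: break
    t=t+.001*((fx<15)*jx+(fy<15)*jy); r.move_l([*t,z],vel=.02); r.hold(.15)
print(telemetry.current_t(),telemetry.current_opening())
```

```text
0 press 0.8 1.2 -1.4 [0.5961 0.0504 0.0543] Mz [-0.06 -0.26  0.06]
1 press 2.6 5.5 2.7 [0.5963 0.0505 0.0544] Mz [-0.45  0.2   0.23]
2 press 4.1 6.2 4.9 [0.5964 0.0506 0.0545] Mz [-0.85  0.59  0.19]
3 press 6.0 10.1 7.4 [0.5965 0.0507 0.0546] Mz [-1.13  0.91  0.25]
4 press 6.7 12.0 9.5 [0.5966 0.0507 0.0546] Mz [-1.39  1.22  0.27]
5 press 9.8 13.3 11.5 [0.5967 0.0508 0.0547] Mz [-1.7   1.58  0.27]
6 press 9.6 16.2 13.2 [0.5968 0.0509 0.0548] Mz [-2.04  1.95  0.22]
7 press 13.1 16.2 15.6 [0.5969 0.0508 0.0548] Mz [-1.91  2.17  0.21]
8 press 14.1 16.5 16.9 [0.5969 0.0508 0.0548] Mz [-1.88  2.51  0.18]
33.7917 0.04739136953595242
```

Run:
```python
from look import *
r.hold(.5); a=np.radians(-14.1); jx=np.array([np.cos(a),np.sin(a)]); jy=np.array([-np.sin(a),np.cos(a)])
T=rot(telemetry.current_tool_rot()); print("tilt",np.arccos(-T[2,2]),"yaw",np.degrees(np.arctan2(T[1,0],T[0,0])))
f=np.array(telemetry.current_wrist_force())-[.28,.82,4.57]; print(-f[:2]@jx,-f[:2]@jy,f[2])
P=[np.array([.645,.079])-.04*(jx+jy)]; C=[]
for n in("scene","side"):
    c,s=shot(n); e=proj(c,np.array([[*P[0],.03]]))[0].astype(int); C.append(cv2.resize(s[e[1]-40:e[1]+40,e[0]-40:e[0]+40,::-1],(390,390)))
    marks(["detector_body","wide_ring_center","narrow_ring_center","jig_corner"],n)
cv2.imwrite("pics/end.png",cv2.hconcat(C)); print(telemetry.current_t())
```

```text
tilt 0.020900564543018956 yaw -13.860366717849699
14.615077917794071 15.933664712946912 16.896351026779296
detector_body [([0.5892, -0.2118, 0.029], 0.96), ([0.5959, 0.0512, 0.034], 0.79), ([0.3267, -0.2212, 0.0325], 0.62)]
wide_ring_center []
narrow_ring_center []
jig_corner [([0.6512, 0.0791, 0.0079], 0.93), ([0.7019, -0.3376, -0.0046], 0.37)]
detector_body [([0.3256, -0.2233, 0.0344], 0.91), ([0.5946, 0.0489, 0.0415], 0.84), ([0.59, -0.2097, 0.0284], 0.65)]
wide_ring_center []
narrow_ring_center [([0.5968, 0.049, 0.07], 0.58)]
jig_corner [([0.6452, 0.0832, 0.0101], 0.6)]
34.7917
```

View pics/end.png

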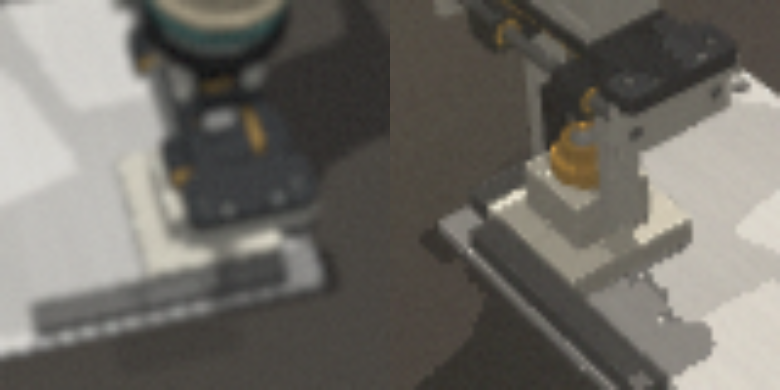

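The block is in the corner (side crop 590,225) with the rings on. The tool shows 0.021 rad tilt from the press, so I'll correct the commanded orientation and recheck the forces.

Run:
```python
from look import *
a=np.radians(-14.1); jx=np.array([np.cos(a),np.sin(a)]); jy=np.array([-np.sin(a),np.cos(a)])
cmd=R.from_matrix(rot(down(a))); des=cmd
p0=np.array(telemetry.current_ee_pos()); t=np.array([.59612,.05042])+.008*jx+.0065*jy  # about the last command
def st():
    T=R.from_matrix(rot(telemetry.current_tool_rot())); f=np.array(telemetry.current_wrist_force())-[.28,.82,4.57]
    e=(des*T.inv()).as_rotvec(); fx,fy=-f[:2]@jx,-f[:2]@jy
    print("press",fx.round(1),fy.round(1),f[2].round(1),"z",np.round(telemetry.current_ee_pos(),4),"err",e.round(4),"M",np.round(telemetry.current_torque(),2)); return e,fx,fy
for i in range(4):
    e,fx,fy=st()
    cmd=R.from_rotvec(.5*np.array([e[0],e[1],0]))*cmd
    t=t-.001*((fx>12)*jx+(fy>12)*jy)
    q=cmd.as_quat(); r.move_l([*t,.054],rot=[q[3],*q[:3]],vel=.02); r.hold(.2)
st(); print(telemetry.current_t(),telemetry.current_opening())
```

```text
press 14.5 15.4 17.6 z [0.5969 0.0509 0.0549] err [ 0.0089 -0.0189 -0.0043] M [-1.84  2.46  0.17]
press 13.6 15.1 13.8 z [0.5964 0.0507 0.0543] err [ 0.0021 -0.0061 -0.0035] M [-2.01  2.23  0.26]
press 10.6 13.1 12.2 z [0.5963 0.0506 0.0542] err [-0.0001 -0.0011 -0.0033] M [-1.69  2.16  0.31]
press 10.4 9.9 11.7 z [0.5963 0.0506 0.0542] err [-0.0017 -0.0001 -0.0029] M [-1.34  2.16  0.35]
press 10.3 9.8 11.8 z [0.5963 0.0506 0.0542] err [-0.0009 -0.0001 -0.0028] M [-1.29  2.15  0.36]
36.5917 0.04762972203348964
```

Run:
```python
from look import *
r.hold(1); print(telemetry.current_wrist_force(),telemetry.current_ee_pos(),telemetry.current_opening(),telemetry.current_t())
vision.snapshot("side"); marks(["narrow_ring_center","wide_ring_center","detector_body"],"side")
r.sign_off()
```

```text
[-11.98564971  -5.99311462  15.6676163 ] [0.59626094 0.05058396 0.05426012] 0.04804827660654045 37.5917
narrow_ring_center [([0.5927, 0.048, 0.0543], 0.57), ([0.5964, 0.0507, 0.0672], 0.5)]
wide_ring_center [([0.5963, 0.0453, 0.056], 0.5)]
detector_body [([0.5907, -0.2073, 0.0279], 0.63), ([0.5942, 0.0486, 0.0419], 0.59), ([0.3227, -0.2234, 0.0361], 0.55)]
the job is handed in; nothing more can be done
```

I put the wide ring and then the narrow ring on the silver block's post. I then gripped the block, slid it into the jig corner and handed the job in at about 37.6 s, still holding and pressing. The sign-off gives no verdict.

**Rings:** Both went down without tripping the force guard. After each release the wrist picture showed the ring flat and centred on the post, and for the narrow ring the side picture did too.

**Block in the corner:**
- **Press:** about 10 N toward each stop, worked out from the wrist force. The stops' own contact forces can't be read, and friction on the plate takes some of this.
- **Tilt and height:** the tool is upright to within about 0.001 rad, and its height is the same as when it gripped the block. Pressing first tilted the tool 0.021 rad, and I corrected that.
- **Squareness:** yaw is about 0.003 rad off the jig direction measured in the pictures. These tilt and yaw figures are for the tool, so the block's own angles are inferred from the grip.

**Checks that disagreed:** With the gripper in the way, the networks' last ring and block positions scattered by 3 to 16 mm. The narrow ring's top-scoring detection was 0.054 m high. Its second detection, 0.067 m, is about 4 mm below the expected 0.071 m. I trusted the earlier clear pictures instead. I moved nothing near the flask, jar or mouse, but took no final picture of them.

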